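# Free the control module from its test cradle

### The job

Take the engine control module out of the test cradle: squeeze both tabs of the black lock cap together and, keeping them squeezed, turn the cap counter-clockwise as far as it goes; then lift the hold-down bar well up by its rod (past 50 degrees), slide the module out from beneath it and set it down, not dropped, flat and right way up in the middle of the empty tray. Leave the lock open and the bar up, and do not disturb the other things on the bench.

Things in the scene. Friction and masses are not known exactly. Their poses are not given: they have to be found in the camera images.
- cradle: The test cradle, a dark steel fixture fixed to the bench. Origin: underside of its base plate, midway across the module's slot, under the bar. x points away from its open front (the module slides out to -x), y from the bar's hinge side to the lock side, z up. Base plate x -115..75, y -85..140, 12 mm thick; the module stands on it between side rails (y +-26.5 to +-32.5, x -45..52, up to z = 26 mm).
- hood (a point): Centre of the top of the cradle's fixed rear hood: cradle (41, 0, 58) mm, axes as the cradle. The hood (x 22..60, y +-38.5, underside z = 52 mm in the cradle's frame) covers the module's rear 27 mm, so the module must slide at least 30 mm to -x before it can be lifted. A rear stop stands at cradle x = 52 mm.
- lock_seat (a point): Centre of the lock's sloping seat, where the cap's axis meets it: cradle (-62, 95, 44.5) mm, axes as the cradle. The axis leans 30 degrees from vertical to cradle -x (the open front). The seat's block fills cradle x -90..-25, y 62..128 mm. Two stop blocks on it reach 40 mm from the axis and 10 mm above the seat. Fingertips are clear from 14 mm above the seat upwards.
- cap_axis (a point): On the turning axis of the black lock cap, 35 mm above the seat. Turns with the cap: z = the axis, out of the seat; x points uphill to the bar while locked. The cap: a flange 54 mm across, 0 to 10 mm above the seat; a core 34 mm across up to 40 mm; a tongue reaching 48 mm along +x, 2 to 8 mm above the seat, lying over the bar's tip while locked.
- tab_a_face (a point): Centre of a squeeze tab's outer face, 35 mm above the seat; rides with the tab. Each tab: an upright plate 24 mm wide, 13 to 52 mm above the seat, its outer face 31 mm from the axis released, 23 mm fully squeezed (62 and 46 mm across both). The line through both tabs lies 70 degrees counter-clockwise of the cap's x. y points radially out, z along the axis.
- tab_b_face (a point): The same on the opposite tab.
- tab_a (a joint): How far tab a is squeezed in, m: 0 released, 0.008 fully in; sprung, 7 to 12 N. More than about 0.004 frees it.
- tab_b (a joint): The same for tab b. Both must be in while the cap starts to turn; a tooth under each meets a stop block otherwise.
- lock_cap (a joint): Turn of the cap, rad: 0 locked, grows counter-clockwise as seen from above along its axis, 1.0 at its end stop; about 0.12 N m of friction, stays where left. It holds the bar down until about 0.8.
- bar (a joint): Angle of the hinged hold-down bar, rad: 0 down, grows as it is lifted, 1.25 at its stop (still leaning over the slot). Stiff hinge: stays where left; lifting takes about 4 N at the rod.
- bar_hinge (a point): On the bar's hinge axis, which is parallel to the cradle's x: cradle (0, -60, 56) mm. The frame turns with the bar, y along it. The bar: flat steel, 24 mm wide, 10 mm thick, reaching 158 mm to the lock side (a side tip to 178 mm, 34 mm to -x, goes under the cap's tongue). A rib under it sits in the module's cross groove while it is down.
- bar_grip (a point): Middle of the free length of the bar's round lifting rod, 14 mm across, parallel to the hinge axis, 150 mm from it, standing out 60 mm from the bar to the cradle's +x side (12..72 mm); this point is 46 mm from the bar's midline. 44 mm of free height below it while the bar is down.
- module: The engine control module, a finned aluminium box 150 (x) by 48 (y) by 36 mm (z), about 0.4 kg. Origin: centre of its underside. Starts in the cradle with parallel axes, origin at cradle (-26, 0, 12) mm; its front 55 mm stands clear of the rails. A cross groove 18 mm wide, 12 mm deep is cut in its top at x = +26.
- tray: The empty shallow grey tray, fixed, outside 200 (x) by 120 (y) by 30 mm (z), walls and floor 4 mm. Origin: centre of its underside. It may stand on either side of the cradle.
- full_tray: A like tray with six valve lifters standing in it, 50 mm tall overall, fixed; stands on the other side. Not to be used.
- spray_can: Bystander: a standing grey spray can, 62 mm across, 190 mm tall; origin at the centre of its underside.
- oil_filter: Bystander: a standing black oil filter, 76 mm across, 90 mm tall; origin at the centre of its underside.
- piston: Bystander: a standing aluminium piston, 79 mm across, 60 mm tall; origin at the centre of its underside.
- pulley: Bystander: a dark toothed timing pulley lying flat, 122 mm across, 34 mm tall; origin at the centre of its underside.
- carton: Bystander: a plain cardboard box, 120 (x) by 80 (y) by 60 mm (z); origin at the centre of its underside.
- injector: Bystander: a fuel injector lying along its x axis, from x = -50 to +110 mm, 26 mm wide and tall; origin on its underside.
- socket: Bystander: a steel deep socket standing on the cradle's base in its rear corner on the hinge side, 24 mm across, 60 mm tall; origin at the centre of its underside.
- conrod: Bystander: a connecting rod lying flat along its x axis, from x = -98 to +73 mm, 56 mm wide, 20 mm thick; origin on its underside.
Mind the look-alikes: they are no part of the job. What is shaped like the tray but brown or orange is not meant.

How it is judged:
By the outcome, as a careful person would: the job done as asked, in the order asked, and still so for the second after the job is handed in, with the robot touching nothing.
It also fails if it takes over 61 s, if anything falls off the work surface, if the arm or the gripper's body presses on something with over 40 N, if the wrist force passes 120 N, or if a joint passes its speed limit or range.

### The arm

A 6-joint arm with a two-finger parallel gripper is mounted at the origin on the work surface. World frame = base frame: x ahead of the robot, y to its left, z up, the work surface at z = 0. Lengths are in m, angles in degrees, forces in N, time in s.
With the tool pointing down it reaches from about 0.25 to 0.775 m from the base axis. Payload 4 kg.
Tool frame: the origin (TCP) lies at the very end of the fingers, on their centre line; the grasp point (between the pads) lies 19 mm behind it; z points along the fingers, y is the line along which they close (so a half turn about z gives the same grasp; the last joint's range is limited). The gripper opens to 85 mm and grips with 20 to 120 N. Pads are 22 mm wide; open, the fingers measure 114 mm over their backs; the gripper's body (76 mm by 85 mm) begins 54 mm behind the grasp point. The pads swing forward as they close: fully open they stand 13 mm farther back than shut.
Start: joints at [-70.651, 4.996, 78.535, -0, 96.463, -5.907], TCP at [0.235, -0.497, 0.194] pointing down, gripper open.
Joint ranges: [-177.83, 177.83], [-43.37, 116.18], [15.69, 146.23], [-61.86, 241.86], [9.47, 152.12], [-147.06, 147.06]. Speed limits (degrees/s): [159.86, 159.86, 180, 180, 180, 180].

### API

Orientations are given as a 3x3 rotation matrix whose columns are the frame's x, y, z axes.
In Python, from bench import sensors, viewer, arm gives the robot as it stands.
- The arm moves only by the tool drive_tool, never from a script. Its argument "steps" is a list of rows, each an object with "delta_pos": the shift along the tool's x, y, z in m, a list of three; "turn": the turn about the tool's z in rad. A call has 1 to 20 rows; each row is the pose to reach, as a shift and turn from the pose commanded when the call began, along the tool's axes at that moment; what a row does not reach only later rows make up. A row lasts 1/12 s, in which the tool goes at most 41.7 mm and 7.16 degrees, less where a joint would pass 70% of its speed; a pose out of reach is approached as far as the arm can. A call with a gripper value outside its range is refused whole. "hand" is the finger opening in m, from 0 to 0.0854, set as the call begins (left out, the last holds). The fingers move at their own pace and stop on an object; "force" is the grip in N (left out, the last holds). Time passes only in rows, so rows that repeat a pose let the fingers close. It gives the time, the measured TCP pose, the force, the opening and the grip force at its end, in the units of the state.
- sensors.read_state(): the state, without advancing time (a new reading comes with each control period).
- viewer.snapshot(name): name is "side" or "top" or "wrist"; returns the picture (480x640x3 uint8, red, green, blue); there is no depth.
- viewer.camera_params(name): a dict with "mtx" (3x3 intrinsics, pixels), "world_to_cam" (4x4, takes a point from world to camera coordinates). Camera axes: x right, y down, z forward; pixel columns grow to the right and rows downward; lengths in m; the calibration is good to about 2 mm. The wrist camera is an equidistant fisheye: a pixel r from the principal point sees the ray r / f radians off the axis. A picture is of the moment at which its call begins: read the wrist's pose just before it. camera_params takes no time and is no camera call; for the wrist camera it gives the pose at the moment of the call.
- arm.sign_off(): hands the job in; it is judged then, once.
The state is a dict: "time_s": time; "joint_positions": joint angles; "qd": joint speeds; "joint_efforts": joint torques, N m; "eef_pos": TCP position; "tcp_rot": TCP orientation; "ft_force": force on the tool from outside, world axes, zero at the start; "torque": the same for the moment, N m; "gripper_width": finger opening in m; "grip_force": force on a finger pad.
Only numpy, scipy, OpenCV 4.12 (cv2) and the standard library are available. Lean on these libraries where they do the work, as an engineer would, in place of code of your own. Each camera call takes 0.05 s, during which the arm holds its last target. There are 200 camera calls.

## Working session

There is one attempt and no reset: what is moved stays moved. The work goes in short steps, Python scripts to look and compute and a tool call to move; the robot and the scene stay as the last step left them, time stands still between calls to the robot, and variables do not carry over. Pictures are saved under pics/ and viewed, at most 10 in all, crops included, and the job is handed in when it is done.

Besides the shell and the picture viewer there is one more tool, called after ">>>" as a command line: name --argument value ..., lists and objects as JSON in quotes. drive_tool: Moves the arm, as the interface text tells. Its arguments: {"type":"object","properties":{"steps":{"type":"array","items":{"type":"object","properties":{"delta_pos":{"type":"array","items":{"type":"number"}},"turn":{"type":"number"}}}},"hand":{"type":"number"},"force":{"type":"number"}},"required":["steps"]}

```bash
mkdir -p pics; ls; python3 - <<'E'
from bench import sensors, viewer, arm
import cv2, numpy as np
np.set_printoptions(precision=4,suppress=True)
for n in ["side","top","wrist"]:
    p=viewer.camera_params(n); print(n,p)
    im=viewer.snapshot(n)[:,:,::-1]; cv2.imwrite(f"pics/{n}0.png",im)
s=sensors.read_state();print(s)
E
```

```text
pics
side {'mtx': array([[608.3974,   0.    , 314.0674],
       [  0.    , 608.3974, 234.5058],
       [  0.    ,   0.    ,   1.    ]]), 'world_to_cam': array([[ 0.9398, -0.3417, -0.0044, -0.4134],
       [-0.2506, -0.6803, -0.6888,  0.1831],
       [ 0.2324,  0.6484, -0.725 ,  1.4824],
       [ 0.    ,  0.    ,  0.    ,  1.    ]])}
top {'mtx': array([[510.6818,   0.    , 316.5346],
       [  0.    , 510.6818, 239.4281],
       [  0.    ,   0.    ,   1.    ]]), 'world_to_cam': array([[ 0.0181, -0.9998,  0.0065,  0.0016],
       [-0.9761, -0.0191, -0.2167,  0.4633],
       [ 0.2167, -0.0024, -0.9762,  1.3461],
       [ 0.    ,  0.    ,  0.    ,  1.    ]])}
wrist {'mtx': array([[371.6483,   0.    , 318.409 ],
       [  0.    , 371.6483, 241.3248],
       [  0.    ,   0.    ,   1.    ]]), 'world_to_cam': array([[ 0.4262, -0.9046, -0.003 , -0.5479],
       [-0.8708, -0.4111,  0.2698, -0.0354],
       [-0.2453, -0.1123, -0.9629,  0.3797],
       [ 0.    ,  0.    ,  0.    ,  1.    ]])}
{'time_s': 0.15, 'joint_positions': array([-70.6502,   5.0303,  78.6063,   0.0001,  96.4634,  -5.9076]), 'qd': array([-0.0187, -0.1265, -0.3028, -0.0822, -0.0163, -0.0088]), 'joint_efforts': array([  0.0004, -35.2374, -31.3679,  -0.0003,   0.0081,   0.    ]), 'eef_pos': array([ 0.2345, -0.497 ,  0.1932]), 'tcp_rot': array([[ 0.9044,  0.4267, -0.0006],
       [ 0.4267, -0.9044,  0.0016],
       [ 0.0002, -0.0017, -1.    ]]), 'ft_force': array([-0.294 , -0.5246, -0.3419]), 'torque': array([-0.0518, -0.0123, -0.0048]), 'grip_force': 0.0, 'gripper_width': 0.08532693983858744}
```

View pics/top0.png

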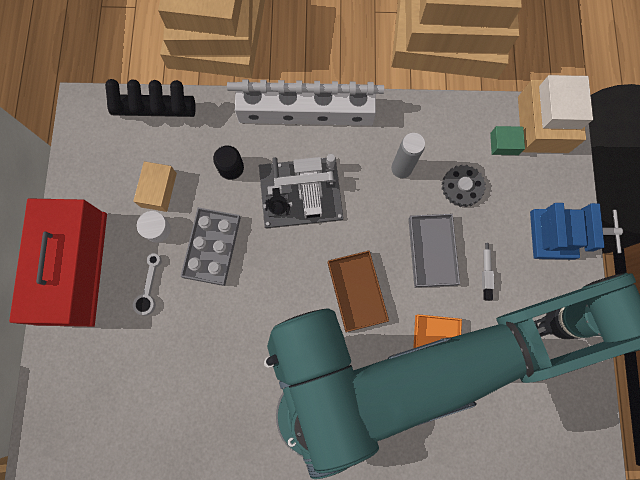

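View pics/side0.png

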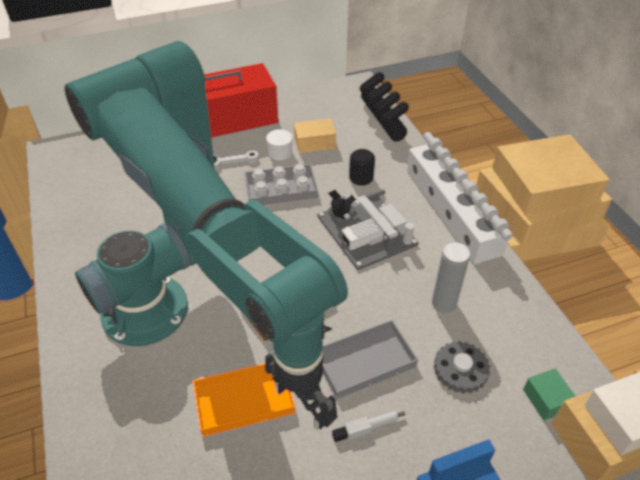

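The top view shows the cradle around (302,190), with the lock cap at about (277,205). The grey empty tray is at about (436,251), and the full tray is at (211,246). The next step is a close crop.

```bash
python3 - <<'E'
import cv2
im=cv2.imread("pics/top0.png")
cv2.imwrite("pics/crop1.png",cv2.resize(im[145:235,250:357],None,fx=6.6,fy=6.6,interpolation=cv2.INTER_CUBIC))
E
cat > h.py <<'E'
from bench import sensors, viewer, arm
import cv2, numpy as np
np.set_printoptions(precision=4,suppress=True)
def ray(n,uv,p=None):
    p=p or viewer.camera_params(n);K=p['mtx'];T=p['world_to_cam'];R=T[:3,:3]
    x=(uv[0]-K[0,2])/K[0,0];y=(uv[1]-K[1,2])/K[1,1]
    if n=='wrist':
        r=np.hypot(x,y);d=np.array([x/r*np.sin(r),y/r*np.sin(r),np.cos(r)]) if r>1e-9 else np.array([0,0,1.])
    else: d=np.array([x,y,1.])
    return -R.T@T[:3,3],R.T@d
def onz(n,uv,z,p=None):
    c,d=ray(n,uv,p);return c+d*(z-c[2])/d[2]
def proj(n,P,p=None):
    p=p or viewer.camera_params(n);K=p['mtx'];T=p['world_to_cam']
    q=T[:3,:3]@P+T[:3,3]
    if n=='wrist':
        s=np.hypot(q[0],q[1]);th=np.arctan2(s,q[2]);q=np.array([q[0]/s*th,q[1]/s*th,1])
    else:q=q/q[2]
    return (K@q)[:2]
E
```

```text
(no output)
```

View pics/crop1.png

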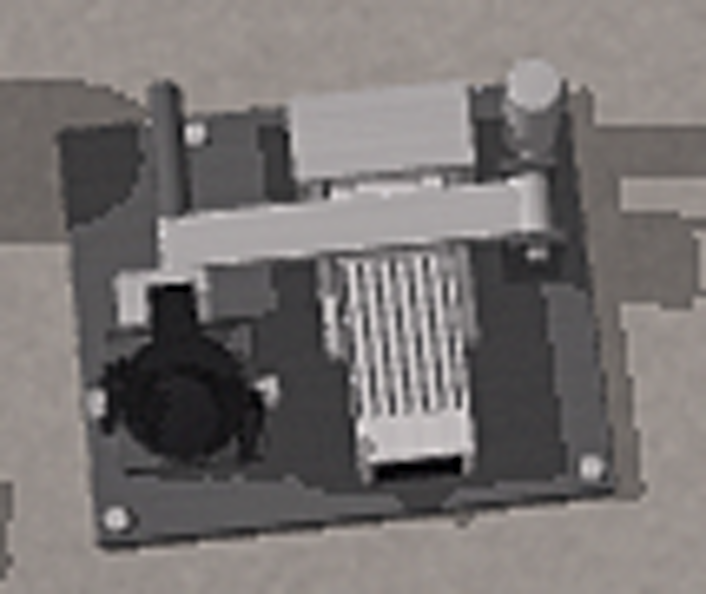

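The crop shows the base plate corners at about (58,130), (100,545) and (612,490). The cap is at about (180,395), the tabs sit left and right of it, and the rod is at (165,150). I'll fit the cradle pose from these, and the tray's too.

```bash
cat >> h.py <<'E'
def cradle_fit(pts):
    A=np.array([a for a,_ in pts],float);B=np.array([b for _,b in pts],float)
    a=A-A.mean(0);b=B-B.mean(0)
    th=np.arctan2((a[:,0]*b[:,1]-a[:,1]*b[:,0]).sum(),(a*b).sum())
    R=np.array([[np.cos(th),-np.sin(th)],[np.sin(th),np.cos(th)]])
    t=B.mean(0)-R@A.mean(0)
    return th,t,np.abs((A@R.T+t)-B).max(1)
E
python3 - <<'E'
from h import *
f=lambda u,v:(250+(u+.5)/6.6-.5,145+(v+.5)/6.6-.5)
L=[((.075,.140),(58,131),.012),((-.115,.140),(100,541),.012),((-.115,-.085),(612,487),.012)]
pts=[(a,onz('top',f(*uv),z)[:2]) for a,uv,z in L]
th,t,r=cradle_fit(pts);print('cradle',np.degrees(th),t,r)
# tray
im=cv2.imread('pics/top0.png');hsv=cv2.cvtColor(im,cv2.COLOR_BGR2HSV)
g=im[205:295,400:475].astype(int)
m=((g.max(2)<142)).astype('uint8')*255
cs,_=cv2.findContours(cv2.morphologyEx(m,cv2.MORPH_OPEN,np.ones((3,3))),cv2.RETR_EXTERNAL,cv2.CHAIN_APPROX_NONE)
for c in sorted(cs,key=cv2.contourArea)[-2:]:
    bx=cv2.boxPoints(cv2.minAreaRect(c))+[400,205];print(cv2.contourArea(c),bx.tolist());P=np.array([onz('top',q,.03)[:2] for q in bx]);print(P,P.mean(0),np.linalg.norm(np.diff(P,axis=0),axis=1))
cv2.imwrite('pics/tray.png',cv2.resize(np.hstack([im[205:295,400:475],cv2.cvtColor(m,cv2.COLOR_GRAY2BGR)]),None,fx=5,fy=5,interpolation=cv2.INTER_CUBIC))
E
```

```text
cradle 7.552732673538222 [0.6373 0.0352] [0.0015 0.0016 0.0023]
27.0 [[459.0, 205.0], [474.0, 205.0], [474.0, 207.0], [459.0, 207.0]]
[[ 0.5753 -0.3903]
 [ 0.5761 -0.4328]
 [ 0.5703 -0.4325]
 [ 0.5694 -0.3901]] [ 0.5728 -0.4114] [0.0425 0.0059 0.0424]
3720.5 [[407.25664710998535, 215.24205780029297], [462.0360565185547, 210.40858459472656], [468.6849822998047, 285.7630920410156], [413.9055709838867, 290.59656524658203]]
[[ 0.5424 -0.2434]
 [ 0.5596 -0.3982]
 [ 0.3465 -0.4071]
 [ 0.3305 -0.2572]] [ 0.4447 -0.3265] [0.1558 0.2133 0.1507]
```

View pics/tray.png

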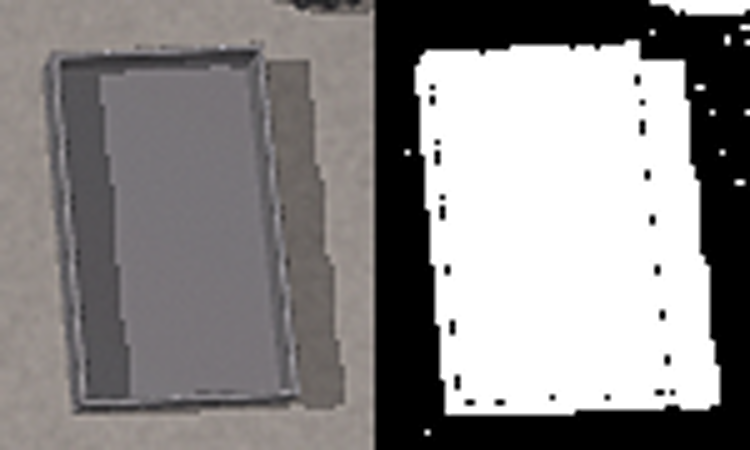

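The tray rim corners in the crop are at about (50,55), (262,45), (297,397) and (78,410), and the shadow lies to its right. Next I'll compute the tray pose and the first approach.

```bash
cat >> h.py <<'E'
TH=np.radians(7.55);T0=np.array([.6373,.0352])
def c2w(p,th=None,t=None):
    th=TH if th is None else th;t=T0 if t is None else t;p=np.array(p)/1000.
    c,s=np.cos(th),np.sin(th);return np.array([c*p[0]-s*p[1]+t[0],s*p[0]+c*p[1]+t[1],p[2]])
def go(P,yaw):
    s=sensors.read_state();R=s['tcp_rot'];d=R.T@(np.array(P)-s['eef_pos'])
    y0=np.degrees(np.arctan2(R[1,1],R[0,1]));dy=(yaw-y0+180)%360-180
    print('t',round(s['time_s'],2),'pos',s['eef_pos'],'yaw',round(y0,2),'-> delta',d,'turn',round(-np.radians(dy),4),'q6',s['joint_positions'][5])
E
python3 - <<'E'
from h import *
f=lambda u,v:(400+(u+.5)/5-.5,205+(v+.5)/5-.5)
P=np.array([onz('top',f(*q),.03)[:2] for q in [(50,55),(262,45),(297,397),(78,410)]])
A=[(.1,.06),(.1,-.06),(-.1,-.06),(-.1,.06)]
th,t,r=cradle_fit(list(zip(A,P)));print('tray',np.degrees(th),t,r)
p=c2w([-83.5,95,63.5]);print(p);go([p[0],p[1],.20],-100)
p=viewer.camera_params('wrist')['world_to_cam'];R=sensors.read_state()['tcp_rot'];print('cam in tool',R.T@(-p[:3,:3].T@p[:3,3]-sensors.read_state()['eef_pos']), R.T@p[2,:3])
E
```

```text
tray 3.4614392542192163 [ 0.4459 -0.3153] [0.0006 0.0004 0.0012 0.001 ]
[0.542  0.1184 0.0635]
t 0.15 pos [ 0.2345 -0.497   0.1932] yaw -64.74 -> delta [ 0.5407 -0.4254 -0.006 ] turn 0.6154 q6 -5.907603270337872
cam in tool [ 0.068  -0.0007 -0.1805] [-0.27   -0.0011  0.9629]
```

>>> drive_tool --steps '[{"delta_pos":[0.12,-0.09,-0.04],"turn":0.12},{"delta_pos":[0.54,-0.425,-0.04],"turn":0.615},{"delta_pos":[0.54,-0.425,-0.04],"turn":0.615},{"delta_pos":[0.54,-0.425,-0.04],"turn":0.615},{"delta_pos":[0.54,-0.425,-0.04],"turn":0.615},{"delta_pos":[0.54,-0.425,-0.04],"turn":0.615},{"delta_pos":[0.54,-0.425,-0.04],"turn":0.615},{"delta_pos":[0.54,-0.425,-0.04],"turn":0.615},{"delta_pos":[0.54,-0.425,-0.04],"turn":0.615},{"delta_pos":[0.54,-0.425,-0.04],"turn":0.615},{"delta_pos":[0.54,-0.425,-0.04],"turn":0.615},{"delta_pos":[0.54,-0.425,-0.04],"turn":0.615},{"delta_pos":[0.54,-0.425,-0.04],"turn":0.615},{"delta_pos":[0.54,-0.425,-0.04],"turn":0.615},{"delta_pos":[0.54,-0.425,-0.04],"turn":0.615},{"delta_pos":[0.54,-0.425,-0.04],"turn":0.615},{"delta_pos":[0.54,-0.425,-0.04],"turn":0.615},{"delta_pos":[0.54,-0.425,-0.04],"turn":0.615},{"delta_pos":[0.54,-0.425,-0.04],"turn":0.615},{"delta_pos":[0.54,-0.425,-0.04],"turn":0.615}]' --hand 0.0854

```text
time_s: 1.82
eef_pos: [0.5413, 0.1169, 0.2335]
tcp_rot: [[0.985, -0.173, -0.001], [-0.173, -0.985, -0.001], [-0.001, 0.001, -1.0]]
ft_force: [0.0, 0.1, -1.0]
gripper_width: 0.0854
grip_force: 0.0
```

```bash
python3 - <<'E'
from h import *
p=viewer.camera_params('wrist');im=viewer.snapshot('wrist')[:,:,::-1].copy();cv2.imwrite('pics/w1raw.png',im)
q=c2w([-83.5,95,63.5]);go([q[0],q[1],.0635],-100)
# overlay expected points
ax=lambda h:[-62-.5*h,95,44.5+.866*h]
for pt in [ax(0),ax(35),ax(52),[-115,140,12],[-115,-85,12],[75,140,12],[-101,24,48],[-101,-24,48],[46,90,56]]:
    u=proj('wrist',c2w(pt),p);print(pt,u);cv2.drawMarker(im,tuple(int(x) for x in u),(0,0,255),0,12,1)
cv2.imwrite('pics/w1.png',im)
E
```

```text
t 1.87 pos [0.5413 0.1164 0.2339] yaw -100.04 -> delta [ 0.0005 -0.0023  0.1704] turn -0.0006 q6 106.32032451593663
[-62.0, 95, 44.5] [310.7936 186.0076]
[-79.5, 95, 74.81] [315.9157 207.9542]
[-88.0, 95, 89.532] [318.6985 219.9014]
[-115, 140, 12] [287.6943 239.2259]
[-115, -85, 12] [474.7705 182.5139]
[75, 140, 12] [233.3317  77.6475]
[-101, 24, 48] [389.5896 202.5812]
[-101, -24, 48] [433.4412 189.4427]
[46, 90, 56] [281.0636  80.3074]
```

View pics/w1.png

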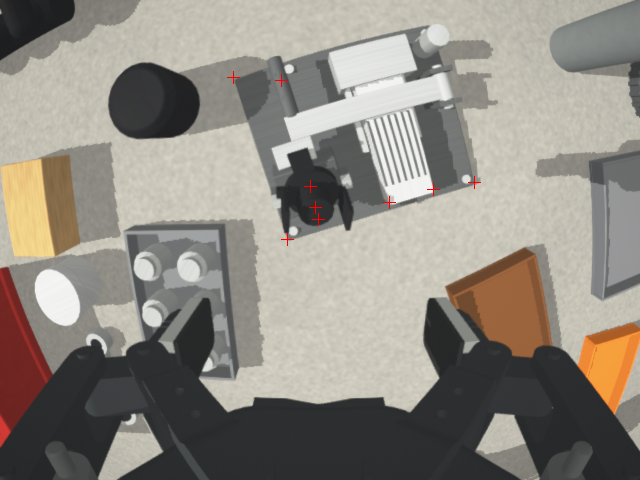

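The markers land on the cap, the plate corners and the module to within a few pixels, so I'm descending over the cap with the fingers open.

>>> drive_tool --steps '[{"delta_pos":[0.001,-0.002,0.03]},{"delta_pos":[0.001,-0.002,0.06]},{"delta_pos":[0.001,-0.002,0.09]},{"delta_pos":[0.001,-0.002,0.12]},{"delta_pos":[0.001,-0.002,0.14]},{"delta_pos":[0.001,-0.002,0.155]},{"delta_pos":[0.001,-0.002,0.17]},{"delta_pos":[0.001,-0.002,0.17]},{"delta_pos":[0.001,-0.002,0.17]}]'

```text
invalid input at $.steps[0]: expected keys delta_pos, turn
```

>>> drive_tool --steps '[{"delta_pos":[0,0,0]},{"delta_pos":[0,0,0]},{"delta_pos":[0,0,0]},{"delta_pos":[0,0,0]},{"delta_pos":[0,0,0]},{"delta_pos":[0,0,0]},{"delta_pos":[0,0,0]},{"delta_pos":[0,0,0]}]' --hand 0.04 --force 45

```text
invalid input at $.steps[0]: expected keys delta_pos, turn
```

```bash
python3 - <<'E'
from h import *
im=viewer.snapshot('wrist')[:,:,::-1].copy();cv2.imwrite('pics/w2.png',im)
print(sensors.read_state()['torque']);go([0,0,0],-100)
E
```

```text
[-0.0207  0.0079  0.0521]
t 1.92 pos [0.5413 0.116  0.2341] yaw -100.08 -> delta [-0.5126  0.2089  0.2343] turn -0.0014 q6 106.32551730682859
```

View pics/w2.png

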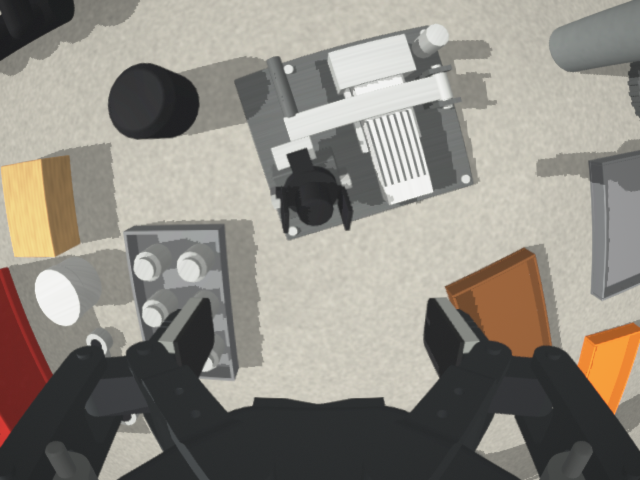

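Clear view: the cap's tabs are at about (285,215) and (348,215), so the fit holds. The call was refused because it had no turn key, so I'm resending it.

>>> drive_tool --steps '[{"delta_pos":[0.001,-0.002,0.03],"turn":0},{"delta_pos":[0.001,-0.002,0.06],"turn":0},{"delta_pos":[0.001,-0.002,0.09],"turn":0},{"delta_pos":[0.001,-0.002,0.12],"turn":0},{"delta_pos":[0.001,-0.002,0.14],"turn":0},{"delta_pos":[0.001,-0.002,0.155],"turn":0},{"delta_pos":[0.001,-0.002,0.17],"turn":0},{"delta_pos":[0.001,-0.002,0.17],"turn":0},{"delta_pos":[0.001,-0.002,0.17],"turn":0}]'

```text
time_s: 2.67
eef_pos: [0.5422, 0.1178, 0.0637]
tcp_rot: [[0.985, -0.175, -0.002], [-0.175, -0.985, -0.0], [-0.002, 0.001, -1.0]]
ft_force: [0.1, -0.1, 0.5]
gripper_width: 0.0854
grip_force: 0.0
```

>>> drive_tool --steps '[{"delta_pos":[0,0,0],"turn":0},{"delta_pos":[0,0,0],"turn":0},{"delta_pos":[0,0,0],"turn":0},{"delta_pos":[0,0,0],"turn":0},{"delta_pos":[0,0,0],"turn":0},{"delta_pos":[0,0,0],"turn":0},{"delta_pos":[0,0,0],"turn":0},{"delta_pos":[0,0,0],"turn":0},{"delta_pos":[0,0,0],"turn":0},{"delta_pos":[0,0,0],"turn":0}]' --hand 0.04 --force 45

```text
time_s: 3.5
eef_pos: [0.543, 0.1192, 0.064]
tcp_rot: [[0.985, -0.173, -0.0], [-0.173, -0.985, -0.0], [-0.0, 0.0, -1.0]]
ft_force: [1.2, 1.0, -0.2]
gripper_width: 0.04
grip_force: 0.0
```

```bash
python3 - <<'E'
from h import *
im=viewer.snapshot('wrist')[:,:,::-1].copy();cv2.imwrite('pics/w3.png',im)
s=viewer.snapshot('side')[:,:,::-1];t=viewer.snapshot('top')[:,:,::-1]
a=cv2.resize(s[150:290,280:440],(400,350),interpolation=cv2.INTER_CUBIC)
b=cv2.resize(im[60:300,180:480],(400,320))
w=cv2.resize(im,(400,300))
cv2.imwrite('pics/c3.png',np.hstack([np.vstack([a,np.zeros((0,400,3),'uint8')]),np.vstack([b,np.zeros((30,400,3),'uint8')])]))
print(sensors.read_state())
E
```

```text
{'time_s': 3.65, 'joint_positions': array([  6.5327,   9.2669,  88.7808,  -0.005 ,  81.9549, 106.514 ]), 'qd': array([-0.0683,  0.071 , -0.0669,  0.0643,  0.0513,  0.0183]), 'joint_efforts': array([  0.005 , -36.737 , -29.6657,  -0.0001,   0.0012,  -0.    ]), 'eef_pos': array([0.543 , 0.1191, 0.0641]), 'tcp_rot': array([[ 0.9849, -0.1733, -0.    ],
       [-0.1733, -0.9849, -0.0001],
       [-0.    ,  0.0001, -1.    ]]), 'ft_force': array([-0.1148, -0.2358, -0.3392]), 'torque': array([ 0.0022, -0.0204, -0.0148]), 'grip_force': 0.0, 'gripper_width': 0.040329264219095565}
```

View pics/w3.png

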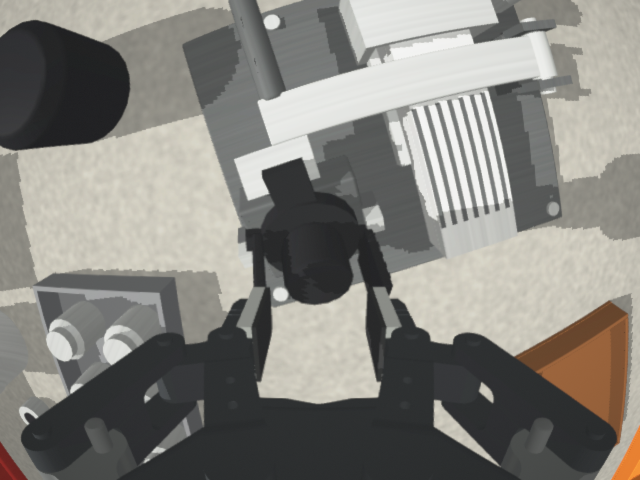

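The wrist view shows the pads at (262,320) and (378,320), clear in front of the tabs, whose lower ends are at (258,290) and (385,290). The core top is at (318,275). I'll compare this with the projection.

```bash
python3 - <<'E'
from h import *
p=viewer.camera_params('wrist');s=sensors.read_state();R=s['tcp_rot'];P=s['eef_pos']
print('TCP',proj('wrist',P,p),'grasp',proj('wrist',P-.019*R[:,2],p))
for sg in (-1,1):
  for zz in (0,-.019,-.035):print(sg,zz,[proj('wrist',P+R@np.array([xx,sg*.02,zz]),p).round(0) for xx in (-.011,.011)])
ax=lambda h:[-62-.5*h,95,44.5+.866*h]
for h in (0,10,40,52):print(h,proj('wrist',c2w(ax(h)),p))
for q in ([-115,-85,12],[75,140,12],[-115,140,12]): print(q,proj('wrist',c2w(q),p))
im=cv2.imread('pics/w3.png');c,d=ray('wrist',(320,275),p);print('core top hit at z=.079:',onz('wrist',(320,278),.0791,p),c2w(ax(40)))
E
```

```text
TCP [319.4726 272.7742] grasp [319.553  286.9359]
-1 0 [array([282., 292.]), array([280., 252.])]
-1 -0.019 [array([278., 308.]), array([276., 265.])]
-1 -0.035 [array([274., 323.]), array([272., 277.])]
1 0 [array([357., 292.]), array([359., 252.])]
1 -0.019 [array([361., 308.]), array([363., 265.])]
1 -0.035 [array([365., 323.]), array([367., 277.])]
0 [309.2961 227.0274]
10 [311.7817 239.4904]
40 [320.4338 282.6844]
52 [324.458  302.6744]
[-115, -85, 12] [562.9594 214.114 ]
[75, 140, 12] [180.4544  41.3515]
[-115, 140, 12] [272.4301 306.1225]
core top hit at z=.079: [0.5459 0.1184 0.0791] [0.5435 0.1186 0.0791]
```

View pics/c3.png

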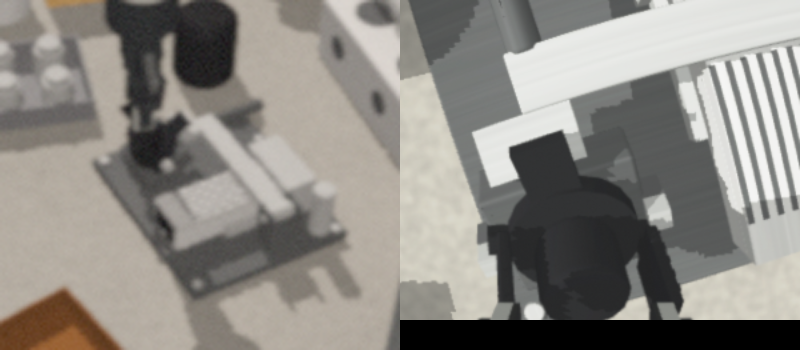

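```bash
python3 - <<'E'
from h import *
P=np.array([.2345,-.497,.1932])
for z in (0,.019,.04,.073):print(z,proj('side',P+[0,0,z]))
P=sensors.read_state()['eef_pos']
for z in (0,.019,.04,.073):print(z,proj('side',P+[0,0,z]),((proj('side',P+[0,0,z])-[280,150])*2.5))
im=cv2.imread('pics/side0.png')[330:440,240:380];cv2.imwrite('pics/c4.png',cv2.resize(im,None,fx=5,fy=5,interpolation=cv2.INTER_CUBIC))
E
```

```text
0 [300.4661 420.9901]
0.019 [300.2415 415.9059]
0.04 [299.9862 410.1307]
0.073 [299.5698 400.7076]
0 [334.8418 205.5061] [137.1045 138.7652]
0.019 [334.9865 200.3625] [137.4661 125.9063]
0.04 [335.1492 194.5752] [137.8731 111.4379]
0.073 [335.4113 185.2563] [138.5283  88.1409]
```

View pics/c4.png

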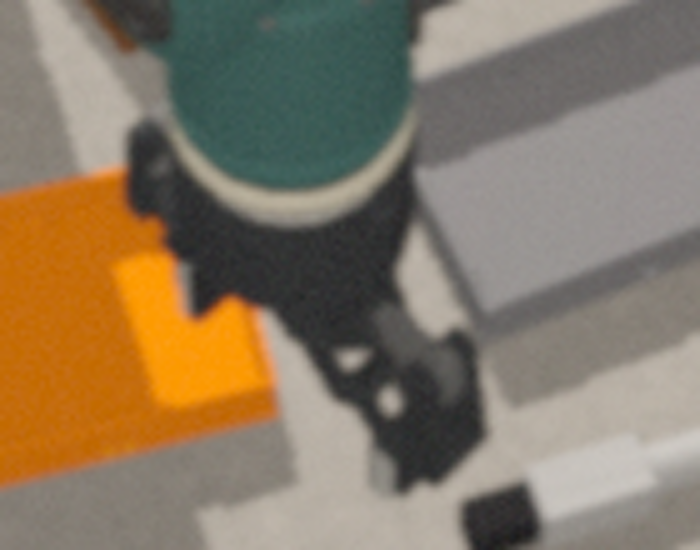

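The side and wrist views agree that the real fingertips sit about 38 mm behind the reported TCP, or about 51 mm when open. The pads therefore closed above the tabs. I'll reopen and go lower.

>>> drive_tool --steps '[{"delta_pos":[0,0,-0.01],"turn":0},{"delta_pos":[0,0,-0.01],"turn":0},{"delta_pos":[0,0,-0.01],"turn":0},{"delta_pos":[0,0,-0.01],"turn":0},{"delta_pos":[0,0,0],"turn":0},{"delta_pos":[0,0,0.01],"turn":0},{"delta_pos":[0,0,0.018],"turn":0},{"delta_pos":[0,0,0.025],"turn":0},{"delta_pos":[0,0,0.033],"turn":0},{"delta_pos":[0,0,0.033],"turn":0},{"delta_pos":[0,0,0.033],"turn":0}]' --hand 0.0854

```text
time_s: 4.57
eef_pos: [0.5424, 0.119, 0.03]
tcp_rot: [[0.985, -0.173, -0.002], [-0.173, -0.985, -0.0], [-0.002, 0.001, -1.0]]
ft_force: [-0.6, 0.8, 0.2]
gripper_width: 0.0853
grip_force: 0.0
```

>>> drive_tool --steps '[{"delta_pos":[0,0,0],"turn":0},{"delta_pos":[0,0,0],"turn":0},{"delta_pos":[0,0,0],"turn":0},{"delta_pos":[0,0,0],"turn":0},{"delta_pos":[0,0,0],"turn":0},{"delta_pos":[0,0,0],"turn":0},{"delta_pos":[0,0,0],"turn":0},{"delta_pos":[0,0,0],"turn":0}]' --hand 0.04 --force 45

```text
time_s: 5.23
eef_pos: [0.5433, 0.118, 0.0355]
tcp_rot: [[0.985, -0.174, 0.002], [-0.174, -0.985, -0.002], [0.002, 0.002, -1.0]]
ft_force: [-8.6, -4.0, 15.8]
gripper_width: 0.0437
grip_force: 44.5
```

Both tabs are gripped (44 N at 43.7 mm). Now the counter-clockwise turn.

>>> drive_tool --steps '[{"delta_pos":[0,0,-0.002],"turn":-0.05},{"delta_pos":[0,0,-0.002],"turn":-0.12},{"delta_pos":[0,0,-0.002],"turn":-0.19},{"delta_pos":[0,0,-0.002],"turn":-0.26},{"delta_pos":[0,0,-0.002],"turn":-0.33},{"delta_pos":[0,0,-0.002],"turn":-0.4},{"delta_pos":[0,0,-0.002],"turn":-0.47},{"delta_pos":[0,0,-0.002],"turn":-0.47}]'

```text
time_s: 5.9
eef_pos: [0.5438, 0.1171, 0.0382]
tcp_rot: [[0.956, 0.292, 0.003], [0.292, -0.956, -0.004], [0.002, 0.005, -1.0]]
ft_force: [-8.9, -4.5, 16.8]
gripper_width: 0.0416
grip_force: 48.9
```

```bash
python3 - <<'E'
from h import *
s=sensors.read_state();print(s['torque'],s['ft_force'],s['gripper_width'],s['grip_force']);go([0,0,0],-70)
im=viewer.snapshot('wrist')[:,:,::-1].copy();cv2.imwrite('pics/w4.png',im)
E
```

```text
[-1.678  1.102 -0.607] [-8.875  -4.5385 16.7539] 0.04159113528638165 48.87416518991813
t 5.9 pos [0.5438 0.1171 0.0382] yaw -73.03 -> delta [-0.5544 -0.0469  0.037 ] turn -0.0528 q6 79.5566002392123
```

```bash
cat >> h.py <<'E'
def cap_pt(phi,r,h,off=0):
    a=np.array([-.5,0,.866]);x=np.array([.866,0,.5]);y=np.array([0,1.,0]);s=np.array([-62,95,44.5])
    return s+h*a+r*(np.cos(phi+off)*x+np.sin(phi+off)*y)
def tongue(im,p,r=43,h=8):
    for k in range(-2,14):
        u=proj('wrist',c2w(cap_pt(k*.1,r,h)),p).round().astype(int)
        if 0<=u[0]<638 and 0<=u[1]<478: print(round(k*.1,1),u,im[u[1]-1:u[1]+2,u[0]-1:u[0]+2].mean().round())
E
python3 - <<'E'
from h import *
p=viewer.camera_params('wrist');tongue(cv2.imread('pics/w4.png'),p);print();tongue(cv2.imread('pics/w4.png'),p,38)
E
```

```text
-0.2 [360 184] 231.0
-0.1 [350 180] 231.0
0.0 [339 178] 172.0
0.1 [328 177] 172.0
0.2 [317 176] 163.0
0.3 [307 177] 51.0
0.4 [296 178] 51.0
0.5 [286 181] 51.0
0.6 [277 184] 51.0
0.7 [268 187] 51.0
0.8 [260 192] 123.0
0.9 [254 197] 123.0
1.0 [248 202] 125.0
1.1 [243 208] 200.0
1.2 [239 214] 205.0
1.3 [236 220] 204.0

-0.2 [355 193] 225.0
-0.1 [346 190] 228.0
0.0 [337 188] 181.0
0.1 [328 187] 168.0
0.2 [318 187] 49.0
0.3 [309 187] 51.0
0.4 [300 188] 51.0
0.5 [291 190] 51.0
0.6 [283 193] 51.0
0.7 [275 196] 51.0
0.8 [268 199] 108.0
0.9 [262 204] 114.0
1.0 [257 208] 105.0
1.1 [253 213] 105.0
1.2 [249 219] 106.0
1.3 [246 224] 198.0
```

The tongue is centred near 0.5 rad, so the cap is following. Continuing to the end stop.

>>> drive_tool --steps '[{"delta_pos":[0,0,0],"turn":-0.07},{"delta_pos":[0,0,0],"turn":-0.14},{"delta_pos":[0,0,0],"turn":-0.21},{"delta_pos":[0,0,0],"turn":-0.28},{"delta_pos":[0,0,0],"turn":-0.35},{"delta_pos":[0,0,0],"turn":-0.42},{"delta_pos":[0,0,0],"turn":-0.48},{"delta_pos":[0,0,0],"turn":-0.54},{"delta_pos":[0,0,0],"turn":-0.54}]'

```text
time_s: 6.7
eef_pos: [0.5451, 0.118, 0.0391]
tcp_rot: [[0.671, 0.742, 0.007], [0.742, -0.671, -0.003], [0.003, 0.007, -1.0]]
ft_force: [-9.7, -1.5, 18.0]
gripper_width: 0.0419
grip_force: 72.7
```

```bash
python3 - <<'E'
from h import *
s=sensors.read_state();print(s['torque'],s['ft_force'],s['gripper_width'],s['grip_force']);go([0,0,0],-49)
p=viewer.camera_params('wrist');im=viewer.snapshot('wrist')[:,:,::-1].copy();cv2.imwrite('pics/w5.png',im)
tongue(im,p)
E
```

```text
[-1.469   0.3735 -0.843 ] [-9.6993 -1.4961 18.0014] 0.041899178225875064 72.67398163676262
t 6.7 pos [0.5451 0.118  0.0391] yaw -42.11 -> delta [-0.4532 -0.3255  0.0358] turn 0.1202 q6 48.664465552293194
-0.2 [415 225] 231.0
-0.1 [409 218] 232.0
0.0 [402 211] 232.0
0.1 [394 204] 233.0
0.2 [385 199] 232.0
0.3 [376 193] 233.0
0.4 [366 189] 233.0
0.5 [356 186] 230.0
0.6 [346 183] 155.0
0.7 [336 181] 97.0
0.8 [326 181] 51.0
0.9 [317 181] 52.0
1.0 [307 182] 52.0
1.1 [299 184] 52.0
1.2 [291 187] 52.0
1.3 [284 191] 121.0
```

The tongue now spans about 0.75 to 1.25 rad, so the cap is at its end stop. Releasing and rising.

>>> drive_tool --steps '[{"delta_pos":[0,0,0],"turn":0},{"delta_pos":[0,0,0],"turn":0},{"delta_pos":[0,0,0],"turn":0},{"delta_pos":[0,0,0],"turn":0},{"delta_pos":[0,0,-0.01],"turn":0},{"delta_pos":[0,0,-0.04],"turn":0},{"delta_pos":[0,0,-0.08],"turn":0},{"delta_pos":[0,0,-0.12],"turn":0},{"delta_pos":[0,0,-0.12],"turn":0.1},{"delta_pos":[0,0,-0.12],"turn":0.22},{"delta_pos":[0,0,-0.12],"turn":0.34},{"delta_pos":[0,0,-0.12],"turn":0.46},{"delta_pos":[0,0,-0.12],"turn":0.58},{"delta_pos":[0,0,-0.12],"turn":0.7},{"delta_pos":[0,0,-0.12],"turn":0.76},{"delta_pos":[0,0,-0.12],"turn":0.76},{"delta_pos":[0,0,-0.12],"turn":0.76}]' --hand 0.085

```text
time_s: 8.17
eef_pos: [0.5431, 0.1192, 0.1533]
tcp_rot: [[0.997, 0.078, 0.0], [0.078, -0.997, 0.0], [0.0, -0.0, -1.0]]
ft_force: [0.5, 0.2, 0.2]
gripper_width: 0.085
grip_force: 0.0
```

```bash
python3 - <<'E'
from h import *
p=viewer.camera_params('wrist');im=viewer.snapshot('wrist')[:,:,::-1].copy();cv2.imwrite('pics/w6.png',im)
tongue(im,p)
q=c2w([46,90,56]);print(q);go([q[0],q[1],.12],-82.45)
# rod: look at profile across its predicted midpoint in y (cradle)
for x in (25,46,65):
    print(x,[int(im[tuple(proj('wrist',c2w([x,y,56]),p).round().astype(int)[::-1])].mean()) if proj('wrist',c2w([x,y,56]),p)[1]>0 else -1 for y in range(70,112,2)], proj('wrist',c2w([x,90,56]),p))
E
```

```text
-0.2 [329 160] 225.0
-0.1 [322 160] 225.0
0.0 [316 160] 225.0
0.1 [310 161] 225.0
0.2 [304 162] 226.0
0.3 [298 163] 226.0
0.4 [293 165] 225.0
0.5 [288 168] 222.0
0.6 [283 171] 105.0
0.7 [278 174] 69.0
0.8 [275 178] 45.0
0.9 [271 181] 48.0
1.0 [269 185] 48.0
1.1 [266 190] 48.0
1.2 [265 194] 49.0
1.3 [264 198] 175.0
[0.6711 0.1305 0.056 ]
t 8.22 pos [0.5431 0.1192 0.1533] yaw -85.56 -> delta [ 0.1284 -0.0014  0.0333] turn -0.0544 q6 92.09528919885499
25 [117, 117, 116, 116, 115, 116, 115, 72, 76, 93, 113, 125, 131, 122, 113, 116, 116, 115, 115, 114, 116] [319.2132  86.8936]
46 [118, 116, 117, 116, 117, 117, 117, 75, 79, 97, 110, 122, 125, 116, 112, 115, 95, 84, 84, 84, 84] [317.6493  59.7389]
65 [186, 186, 186, 182, 182, 185, 186, 83, 80, 96, 113, 120, 124, 114, 148, 147, 134, 133, 133, 132, 134] [316.2463  35.8887]
```

The rod is exactly where predicted (cradle y 83–97) and the cap stays open. Going onto the rod.

>>> drive_tool --steps '[{"delta_pos":[0.04,0,0],"turn":-0.054},{"delta_pos":[0.08,-0.001,0.02],"turn":-0.054},{"delta_pos":[0.12,-0.0015,0.05],"turn":-0.054},{"delta_pos":[0.128,-0.0015,0.08],"turn":-0.054},{"delta_pos":[0.128,-0.0015,0.1],"turn":-0.054},{"delta_pos":[0.128,-0.0015,0.12],"turn":-0.054},{"delta_pos":[0.128,-0.0015,0.135],"turn":-0.054},{"delta_pos":[0.128,-0.0015,0.149],"turn":-0.054},{"delta_pos":[0.128,-0.0015,0.149],"turn":-0.054},{"delta_pos":[0.128,-0.0015,0.149],"turn":-0.054}]' --hand 0.045 --force 30

```text
time_s: 9.05
eef_pos: [0.67, 0.1302, 0.0033]
tcp_rot: [[0.992, 0.13, -0.002], [0.13, -0.992, -0.0], [-0.002, 0.0, -1.0]]
ft_force: [0.2, -0.1, 1.4]
gripper_width: 0.0449
grip_force: 0.0
```

>>> drive_tool --steps '[{"delta_pos":[0,0,0],"turn":0},{"delta_pos":[0,0,0],"turn":0},{"delta_pos":[0,0,0],"turn":0},{"delta_pos":[0,0,0],"turn":0},{"delta_pos":[0,0,0],"turn":0},{"delta_pos":[0,0,0],"turn":0}]' --hand 0.005

```text
time_s: 9.55
eef_pos: [0.6719, 0.1303, 0.0063]
tcp_rot: [[0.992, 0.129, 0.004], [0.129, -0.992, 0.0], [0.004, 0.0, -1.0]]
ft_force: [-0.6, -0.0, 6.5]
gripper_width: 0.0128
grip_force: 29.5
```

```bash
python3 - <<'E'
from h import *
go([.6711,.1305,0],-82.45)
E
```

```text
t 9.55 pos [0.6719 0.1303 0.0063] yaw -82.56 -> delta [-0.0008 -0.0003  0.0063] turn -0.002 q6 88.8072625191762
```

>>> drive_tool --steps '[{"delta_pos":[0,0.0003,-0.009],"turn":0},{"delta_pos":[0,0.0011,-0.018],"turn":0},{"delta_pos":[0,0.0024,-0.0269],"turn":0},{"delta_pos":[0,0.0043,-0.0357],"turn":0},{"delta_pos":[0,0.0067,-0.0443],"turn":0},{"delta_pos":[0,0.0096,-0.0528],"turn":0},{"delta_pos":[0,0.013,-0.0612],"turn":0},{"delta_pos":[0,0.0169,-0.0693],"turn":0},{"delta_pos":[0,0.0213,-0.0771],"turn":0},{"delta_pos":[0,0.0262,-0.0847],"turn":0},{"delta_pos":[0,0.0315,-0.092],"turn":0},{"delta_pos":[0,0.0372,-0.099],"turn":0},{"delta_pos":[0,0.0434,-0.1055],"turn":0},{"delta_pos":[0,0.05,-0.112],"turn":0},{"delta_pos":[0,0.057,-0.1175],"turn":0},{"delta_pos":[0,0.064,-0.123],"turn":0},{"delta_pos":[0,0.0715,-0.128],"turn":0},{"delta_pos":[0,0.079,-0.1325],"turn":0},{"delta_pos":[0,0.088,-0.1365],"turn":0},{"delta_pos":[0,0.088,-0.1365],"turn":0}]'

```text
time_s: 11.22
eef_pos: [0.6831, 0.0479, 0.1473]
tcp_rot: [[0.991, 0.133, 0.007], [0.133, -0.991, 0.009], [0.008, -0.008, -1.0]]
ft_force: [-4.9, 8.1, 16.3]
gripper_width: 0.0125
grip_force: 30.1
```

```bash
python3 - <<'E'
from h import *
go([.6719,.1303,0.0063],-82.45);s=sensors.read_state();print(s['ft_force'],s['gripper_width'],s['grip_force'])
E
```

```text
t 11.22 pos [0.6831 0.0479 0.1473] yaw -82.37 -> delta [-0.0013 -0.082   0.1417] turn 0.0015 q6 81.40674820051964
[-4.8753  8.0589 16.3148] 0.012475324582506686 30.130577981472015
```

Bar is up at about 65°. Releasing the rod and rising.

>>> drive_tool --steps '[{"delta_pos":[0,0,0],"turn":0},{"delta_pos":[0,0,0],"turn":0},{"delta_pos":[0,0,0],"turn":0},{"delta_pos":[0,0,0],"turn":0},{"delta_pos":[0,0,-0.02],"turn":0},{"delta_pos":[0,0,-0.05],"turn":0},{"delta_pos":[0,0,-0.09],"turn":0},{"delta_pos":[-0.03,0,-0.11],"turn":0},{"delta_pos":[-0.07,0,-0.11],"turn":-0.12},{"delta_pos":[-0.11,0,-0.11],"turn":-0.24},{"delta_pos":[-0.14,0,-0.11],"turn":-0.36},{"delta_pos":[-0.14,0,-0.11],"turn":-0.48},{"delta_pos":[-0.14,0,-0.11],"turn":-0.6},{"delta_pos":[-0.14,0,-0.11],"turn":-0.72},{"delta_pos":[-0.14,0,-0.11],"turn":-0.84},{"delta_pos":[-0.14,0,-0.11],"turn":-0.96},{"delta_pos":[-0.14,0,-0.11],"turn":-1.08},{"delta_pos":[-0.14,0,-0.11],"turn":-1.2},{"delta_pos":[-0.14,0,-0.11],"turn":-1.32},{"delta_pos":[-0.14,0,-0.11],"turn":-1.44}]' --hand 0.05

```text
time_s: 12.88
eef_pos: [0.5428, 0.0246, 0.2496]
tcp_rot: [[-0.004, 1.0, -0.002], [1.0, 0.004, -0.0], [-0.0, -0.002, -1.0]]
ft_force: [0.1, 0.6, 0.0]
gripper_width: 0.05
grip_force: 0.0
```

```bash
python3 - <<'E'
from h import *
q=c2w([-92,0,0]);print(q);go([q[0],q[1],.2],97.55)
im=viewer.snapshot('top')[:,:,::-1].copy();cv2.imwrite('pics/t7.png',im)
# bar angle from top view: white rod/bar end; print predicted bar-end pixels vs brightness along bar-tip for several angles
for th in np.arange(.7,1.3,.05):
    P=[0,-60+150*np.cos(th),56+150*np.sin(th)];
    r=[]
    for L in (150,156,161,166,172):
        u=proj('top',c2w([0,-60+L*np.cos(th)-5*np.sin(th),56+L*np.sin(th)+5*np.cos(th)])).round().astype(int);r.append(int(im[u[1],u[0]].mean()))
    print(round(th,2),u,r)
E
```

```text
[0.5461 0.0231 0.    ]
t 12.88 pos [0.5428 0.0246 0.2496] yaw 0.25 -> delta [-0.0015  0.0034  0.0496] turn -1.6982 q6 -3.6265998940903326
0.7 [282 166] [93, 93, 54, 43, 42]
0.75 [284 165] [91, 88, 88, 97, 45]
0.8 [286 164] [81, 86, 85, 89, 95]
0.85 [289 163] [43, 66, 93, 90, 86]
0.9 [291 162] [99, 110, 44, 63, 85]
0.95 [294 161] [89, 75, 201, 205, 36]
1.0 [297 160] [61, 71, 86, 89, 90]
1.05 [300 159] [60, 63, 62, 62, 64]
1.1 [303 158] [50, 46, 49, 62, 49]
1.15 [306 157] [49, 52, 48, 50, 49]
1.2 [309 156] [49, 48, 48, 51, 51]
1.25 [312 156] [49, 49, 51, 49, 49]
1.3 [316 155] [49, 50, 48, 51, 51]
```

>>> drive_tool --steps '[{"delta_pos":[-0.0015,0.0035,0],"turn":-0.12},{"delta_pos":[-0.0015,0.0035,0.01],"turn":-0.24},{"delta_pos":[-0.0015,0.0035,0.02],"turn":-0.36},{"delta_pos":[-0.0015,0.0035,0.03],"turn":-0.48},{"delta_pos":[-0.0015,0.0035,0.04],"turn":-0.6},{"delta_pos":[-0.0015,0.0035,0.05],"turn":-0.72},{"delta_pos":[-0.0015,0.0035,0.06],"turn":-0.84},{"delta_pos":[-0.0015,0.0035,0.07],"turn":-0.96},{"delta_pos":[-0.0015,0.0035,0.08],"turn":-1.08},{"delta_pos":[-0.0015,0.0035,0.09],"turn":-1.2},{"delta_pos":[-0.0015,0.0035,0.09],"turn":-1.32},{"delta_pos":[-0.0015,0.0035,0.09],"turn":-1.44},{"delta_pos":[-0.0015,0.0035,0.09],"turn":-1.56},{"delta_pos":[-0.0015,0.0035,0.09],"turn":-1.68},{"delta_pos":[-0.0015,0.0035,0.09],"turn":-1.698},{"delta_pos":[-0.0015,0.0035,0.09],"turn":-1.698}]' --hand 0.068

```text
time_s: 14.27
eef_pos: [0.5464, 0.0232, 0.16]
tcp_rot: [[-0.993, -0.122, -0.001], [-0.122, 0.993, -0.0], [0.001, 0.0, -1.0]]
ft_force: [0.2, 0.4, 0.0]
gripper_width: 0.0682
grip_force: 0.0
```

```bash
python3 - <<'E'
from h import *
q=c2w([-92,0,0]);go([q[0],q[1],-.02],97.55)
p=viewer.camera_params('wrist');im=viewer.snapshot('wrist')[:,:,::-1].copy();cv2.imwrite('pics/w8raw.png',im)
c=[(0,0,255),(0,200,0),(255,0,0)]
for pt in [[-101,24,48],[-101,-24,48],[-101,24,12],[-101,-24,12],[-115,140,12],[-115,-85,12]]:
    u=proj('wrist',c2w(pt),p);print(pt,u);cv2.drawMarker(im,tuple(int(x) for x in u),c[0],0,10,1)
for i,th in enumerate((.9,1.05,1.2)):
    cv2.drawMarker(im,tuple(int(x) for x in proj('wrist',c2w([72,-60+150*np.cos(th),56+150*np.sin(th)]),p)),c[i],1,12,1)
u=proj('wrist',sensors.read_state()['eef_pos'],p);print(u)
cv2.imwrite('pics/w8.png',im)
E
```

```text
t 14.27 pos [0.5464 0.0232 0.16  ] yaw 97.01 -> delta [ 0.0001 -0.0001  0.18  ] turn -0.0094 q6 -100.51041095409128
[-101, 24, 48] [347.0208 214.5968]
[-101, -24, 48] [287.3487 215.1986]
[-101, 24, 12] [343.9792 206.6516]
[-101, -24, 12] [290.5713 207.1927]
[-115, 140, 12] [466.2032 192.5888]
[-115, -85, 12] [223.7005 193.4348]
[317.121  275.7257]
```

View pics/w8.png

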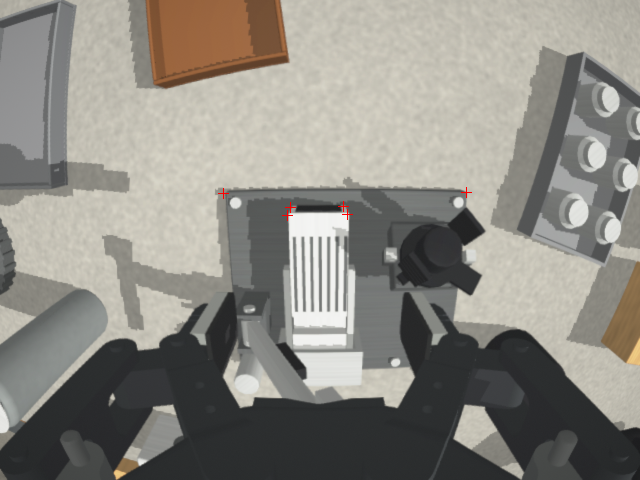

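This view shows the bar leaning up, with its hinge at (253,310). The cap is open, with its tongue at (463,275). The module front is at (288–348,215), matching the markers. Descending on the module's front end.

>>> drive_tool --steps '[{"delta_pos":[0.003,0,0.03],"turn":-0.009},{"delta_pos":[0.003,0,0.06],"turn":-0.009},{"delta_pos":[0.003,0,0.085],"turn":-0.009},{"delta_pos":[0.003,0,0.105],"turn":-0.009},{"delta_pos":[0.003,0,0.125],"turn":-0.009},{"delta_pos":[0.003,0,0.145],"turn":-0.009},{"delta_pos":[0.003,0,0.16],"turn":-0.009},{"delta_pos":[0.003,0,0.17],"turn":-0.009},{"delta_pos":[0.003,0,0.177],"turn":-0.009},{"delta_pos":[0.003,0,0.177],"turn":-0.009}]'

```text
time_s: 15.15
eef_pos: [0.5424, 0.0231, -0.018]
tcp_rot: [[-0.991, -0.134, -0.003], [-0.134, 0.991, 0.0], [0.003, 0.0, -1.0]]
ft_force: [-0.6, -0.9, -0.3]
gripper_width: 0.0682
grip_force: 0.0
```

>>> drive_tool --steps '[{"delta_pos":[0,0,0],"turn":0},{"delta_pos":[0,0,0],"turn":0},{"delta_pos":[0,0,0],"turn":0},{"delta_pos":[0,0,0],"turn":0},{"delta_pos":[0,0,0],"turn":0},{"delta_pos":[0,0,0],"turn":0}]' --hand 0.038 --force 50

```text
time_s: 15.65
eef_pos: [0.5449, 0.0229, -0.015]
tcp_rot: [[-0.991, -0.134, 0.003], [-0.134, 0.991, -0.0], [-0.003, -0.001, -1.0]]
ft_force: [-0.5, -0.1, 5.1]
gripper_width: 0.047
grip_force: 53.6
```

>>> drive_tool --steps '[{"delta_pos":[0.003,0,-0.003],"turn":0},{"delta_pos":[0.012,0,-0.003],"turn":0},{"delta_pos":[0.022,0,-0.003],"turn":0},{"delta_pos":[0.032,0,-0.003],"turn":0},{"delta_pos":[0.042,0,-0.003],"turn":0},{"delta_pos":[0.052,0,-0.003],"turn":0},{"delta_pos":[0.06,0,-0.003],"turn":0},{"delta_pos":[0.066,0,-0.003],"turn":0},{"delta_pos":[0.07,0,-0.003],"turn":0},{"delta_pos":[0.07,0,-0.003],"turn":0},{"delta_pos":[0.07,0,-0.003],"turn":0}]'

```text
time_s: 16.57
eef_pos: [0.4739, 0.0136, -0.0136]
tcp_rot: [[-0.991, -0.135, -0.0], [-0.135, 0.991, -0.0], [0.0, 0.0, -1.0]]
ft_force: [-0.2, -0.4, -4.6]
gripper_width: 0.0472
grip_force: 52.7
```

```bash
python3 - <<'E'
from h import *
s=sensors.read_state();print(s['gripper_width'],s['grip_force'],s['ft_force'])
q=c2w([-96,0,0]);go([q[0],q[1],-.02],97.55)
p=viewer.camera_params('wrist');im=viewer.snapshot('wrist')[:,:,::-1].copy();cv2.imwrite('pics/w9.png',im)
# scan front top edge of module along x at y=0, z=.048 and side profile
r=[(x,int(im[tuple(proj('wrist',c2w([x,0,48]),p).round().astype(int)[::-1])].mean())) for x in range(-195,-150,3)];print(r)
E
```

```text
0.047156367851166635 52.721889317035675 [-0.2436 -0.4148 -4.6182]
t 16.57 pos [ 0.4739  0.0136 -0.0136] yaw 97.74 -> delta [-0.0688 -0.0002  0.0064] turn 0.0033 q6 -102.95153173665032
[(-195, 135), (-192, 142), (-189, 135), (-186, 38), (-183, 35), (-180, 35), (-177, 38), (-174, 139), (-171, 175), (-168, 176), (-165, 175), (-162, 175), (-159, 174), (-156, 234), (-153, 201)]
```

The module front edge is now at cradle x = −173, so it has slid about 72 mm. I'll lower it onto the plate, release, and regrip at its centre.

>>> drive_tool --steps '[{"delta_pos":[0,0,0.003],"turn":0},{"delta_pos":[0,0,0.003],"turn":0},{"delta_pos":[0,0,0.003],"turn":0}]'

```text
time_s: 16.87
eef_pos: [0.475, 0.0135, -0.0152]
tcp_rot: [[-0.991, -0.135, 0.001], [-0.135, 0.991, -0.0], [-0.001, -0.0, -1.0]]
ft_force: [-4.6, -0.4, 4.3]
gripper_width: 0.047
grip_force: 53.8
```

>>> drive_tool --steps '[{"delta_pos":[0,0,0],"turn":0},{"delta_pos":[0,0,0],"turn":0},{"delta_pos":[0,0,0],"turn":0},{"delta_pos":[0,0,0],"turn":0},{"delta_pos":[-0.015,0,0],"turn":0},{"delta_pos":[-0.03,0,0],"turn":0},{"delta_pos":[-0.045,0,0],"turn":0},{"delta_pos":[-0.058,0,0],"turn":0},{"delta_pos":[-0.067,0,0],"turn":0},{"delta_pos":[-0.067,0,0],"turn":0},{"delta_pos":[-0.067,0,0],"turn":0}]' --hand 0.065

```text
time_s: 17.78
eef_pos: [0.5406, 0.0227, -0.0167]
tcp_rot: [[-0.991, -0.135, -0.001], [-0.135, 0.991, -0.0], [0.001, -0.0, -1.0]]
ft_force: [0.3, -0.1, 0.4]
gripper_width: 0.0646
grip_force: 0.0
```

```bash
python3 - <<'E'
from h import *
go([.4739,.0136,-.02],97.55);print(sensors.read_state()['ft_force'])
p=viewer.camera_params('wrist');im=viewer.snapshot('wrist')[:,:,::-1].copy();cv2.imwrite('pics/w10.png',im)
f=lambda x,y,z:int(im[tuple(proj('wrist',c2w([x,y,z]),p).round().astype(int)[::-1])].mean())
print([(x,f(x,0,48)) for x in range(-186,-160,2)])
for x in (-165,-150,-135): print(x,[(y,f(x,y,48)) for y in list(range(-34,-16,2))+list(range(16,34,2))])
E
```

```text
t 17.78 pos [ 0.5406  0.0227 -0.0167] yaw 97.76 -> delta [0.0673 0.     0.0034] turn 0.0036 q6 -101.35363123144205
[ 0.3442 -0.1134  0.3837]
[(-186, 176), (-184, 180), (-182, 178), (-180, 174), (-178, 175), (-176, 175), (-174, 87), (-172, 232), (-170, 231), (-168, 231), (-166, 231), (-164, 231), (-162, 231)]
-165 [(-34, 123), (-32, 126), (-30, 126), (-28, 129), (-26, 129), (-24, 125), (-22, 233), (-20, 235), (-18, 232), (16, 234), (18, 234), (20, 234), (22, 235), (24, 232), (26, 176), (28, 180), (30, 183), (32, 179)]
-150 [(-34, 126), (-32, 125), (-30, 124), (-28, 124), (-26, 127), (-24, 143), (-22, 232), (-20, 109), (-18, 197), (16, 109), (18, 233), (20, 234), (22, 108), (24, 115), (26, 178), (28, 182), (30, 177), (32, 181)]
-135 [(-34, 125), (-32, 126), (-30, 129), (-28, 127), (-26, 126), (-24, 138), (-22, 231), (-20, 108), (-18, 215), (16, 107), (18, 232), (20, 233), (22, 108), (24, 121), (26, 141), (28, 175), (30, 180), (32, 178)]
```

The module sits straight, centred at cradle x ≈ −98. Closing and lifting.

>>> drive_tool --steps '[{"delta_pos":[0,0,0],"turn":0},{"delta_pos":[0,0,0],"turn":0},{"delta_pos":[0,0,0],"turn":0},{"delta_pos":[0,0,0],"turn":0},{"delta_pos":[0,0,0],"turn":0},{"delta_pos":[0,0,0],"turn":0}]' --hand 0.038 --force 70

```text
time_s: 18.33
eef_pos: [0.5402, 0.0224, -0.0162]
tcp_rot: [[-0.991, -0.135, -0.001], [-0.135, 0.991, -0.0], [0.001, -0.0, -1.0]]
ft_force: [-1.5, -1.2, 3.0]
gripper_width: 0.0469
grip_force: 74.5
```

>>> drive_tool --steps '[{"delta_pos":[0,0,-0.005],"turn":0},{"delta_pos":[0,0,-0.012],"turn":0},{"delta_pos":[0,0,-0.02],"turn":0},{"delta_pos":[0.01,0,-0.03],"turn":0},{"delta_pos":[0.025,0,-0.04],"turn":0},{"delta_pos":[0.045,0,-0.055],"turn":0},{"delta_pos":[0.06,0,-0.07],"turn":0},{"delta_pos":[0.07,0,-0.085],"turn":0},{"delta_pos":[0.07,0,-0.09],"turn":0},{"delta_pos":[0.07,0,-0.09],"turn":0}]'

```text
time_s: 19.17
eef_pos: [0.4729, 0.0132, 0.0759]
tcp_rot: [[-0.991, -0.135, 0.005], [-0.135, 0.991, -0.0], [-0.005, -0.001, -1.0]]
ft_force: [0.0, 0.1, -3.9]
gripper_width: 0.0466
grip_force: 73.9
```

```bash
python3 - <<'E'
from h import *
s=sensors.read_state();print(s['gripper_width'],s['grip_force'],s['ft_force'],s['torque'])
go([.4459,-.3153,.06],93.46)
print('can',onz('top',(401,174),0))
E
```

```text
0.04661611749852414 73.91442149877548 [ 0.0255  0.0793 -3.898 ] [-0.0472 -0.0022  0.0196]
t 19.17 pos [0.4729 0.0132 0.0759] yaw 97.74 -> delta [ 0.071  -0.3218  0.0159] turn 0.0747 q6 -103.02722543026582
can [ 0.6752 -0.2332  0.    ]
```

Held: 3.9 N matches the 0.4 kg module. Carrying it to above the tray.

>>> drive_tool --steps '[{"delta_pos":[0.007,-0.025,0],"turn":0.01},{"delta_pos":[0.014,-0.055,0],"turn":0.02},{"delta_pos":[0.021,-0.09,0],"turn":0.03},{"delta_pos":[0.028,-0.125,0],"turn":0.04},{"delta_pos":[0.035,-0.16,0],"turn":0.05},{"delta_pos":[0.042,-0.195,0],"turn":0.06},{"delta_pos":[0.05,-0.23,0],"turn":0.07},{"delta_pos":[0.058,-0.265,0],"turn":0.075},{"delta_pos":[0.065,-0.295,0],"turn":0.075},{"delta_pos":[0.071,-0.322,0],"turn":0.075},{"delta_pos":[0.071,-0.322,0],"turn":0.075},{"delta_pos":[0.071,-0.322,0],"turn":0.075},{"delta_pos":[0.071,-0.322,0],"turn":0.075}]'

```text
time_s: 20.25
eef_pos: [0.4443, -0.3148, 0.0723]
tcp_rot: [[-0.998, -0.06, -0.001], [-0.06, 0.998, 0.002], [0.001, 0.002, -1.0]]
ft_force: [0.2, 0.2, -5.0]
gripper_width: 0.0469
grip_force: 74.4
```

```bash
python3 - <<'E'
from h import *
go([.4459,-.3153,-.022],93.46)
p=viewer.camera_params('wrist');im=viewer.snapshot('wrist')[:,:,::-1].copy();cv2.imwrite('pics/w11.png',im)
tt=np.radians(3.46);t=np.array([.4459,-.3153])
u=lambda q,n='wrist':proj(n,c2w(q,tt,t),p if n=='wrist' else None)
f=lambda q:int(im[tuple(u(q).round().astype(int)[::-1])].mean())
print('front rim',[(x,f([x,0,30])) for x in range(-112,-84,2)])
for x in (-95,-80): print(x,[(y,f([x,y,30])) for y in list(range(-70,-48,2))+list(range(48,70,2))])
# module front edge, at z = bottom+36
zt=(sensors.read_state()['eef_pos'][2]+.028+.036)*1000
print('mod',[(x,f([x,0,zt])) for x in range(-90,-60,2)],[(y,f([-65,y,zt])) for y in range(-32,34,3)])
E
```

```text
t 20.25 pos [ 0.4443 -0.3148  0.0723] yaw 93.43 -> delta [-0.0017 -0.0008  0.0943] turn -0.0005 q6 -134.7558347348351
front rim [(-112, 173), (-110, 169), (-108, 171), (-106, 176), (-104, 179), (-102, 174), (-100, 161), (-98, 143), (-96, 90), (-94, 84), (-92, 150), (-90, 149), (-88, 150), (-86, 150)]
-95 [(-70, 124), (-68, 127), (-66, 129), (-64, 123), (-62, 122), (-60, 118), (-58, 134), (-56, 89), (-54, 82), (-52, 80), (-50, 80), (48, 75), (50, 73), (52, 73), (54, 76), (56, 118), (58, 147), (60, 176), (62, 178), (64, 175), (66, 172), (68, 171)]
-80 [(-70, 124), (-68, 124), (-66, 122), (-64, 123), (-62, 125), (-60, 102), (-58, 98), (-56, 118), (-54, 119), (-52, 120), (-50, 146), (48, 202), (50, 84), (52, 74), (54, 75), (56, 129), (58, 156), (60, 174), (62, 178), (64, 182), (66, 179), (68, 175)]
mod [(-90, 171), (-88, 180), (-86, 162), (-84, 124), (-82, 146), (-80, 150), (-78, 150), (-76, 216), (-74, 232), (-72, 232), (-70, 232), (-68, 231), (-66, 231), (-64, 231), (-62, 231)] [(-32, 123), (-29, 118), (-26, 145), (-23, 181), (-20, 233), (-17, 231), (-14, 233), (-11, 232), (-8, 234), (-5, 236), (-2, 233), (1, 231), (4, 236), (7, 234), (10, 232), (13, 233), (16, 233), (19, 234), (22, 234), (25, 231), (28, 74), (31, 160)]
```

The tray rim and module line up within about 2 mm. Lowering gently.

>>> drive_tool --steps '[{"delta_pos":[-0.0015,-0.001,0.015],"turn":0},{"delta_pos":[-0.0015,-0.001,0.03],"turn":0},{"delta_pos":[-0.0015,-0.001,0.045],"turn":0},{"delta_pos":[-0.0015,-0.001,0.058],"turn":0},{"delta_pos":[-0.0015,-0.001,0.07],"turn":0},{"delta_pos":[-0.0015,-0.001,0.08],"turn":0},{"delta_pos":[-0.0015,-0.001,0.086],"turn":0},{"delta_pos":[-0.0015,-0.001,0.09],"turn":0},{"delta_pos":[-0.0015,-0.001,0.092],"turn":0},{"delta_pos":[-0.0015,-0.001,0.094],"turn":0},{"delta_pos":[-0.0015,-0.001,0.094],"turn":0},{"delta_pos":[-0.0015,-0.001,0.094],"turn":0}]'

```text
time_s: 21.3
eef_pos: [0.4463, -0.3167, -0.0198]
tcp_rot: [[-0.998, -0.06, 0.001], [-0.06, 0.998, -0.001], [-0.001, -0.001, -1.0]]
ft_force: [0.2, 0.2, -4.8]
gripper_width: 0.0471
grip_force: 74.5
```

>>> drive_tool --steps '[{"delta_pos":[0,0,0.001],"turn":0},{"delta_pos":[0,0,0.002],"turn":0},{"delta_pos":[0,0,0.003],"turn":0},{"delta_pos":[0,0,0.004],"turn":0},{"delta_pos":[0,0,0.004],"turn":0}]'

```text
time_s: 21.72
eef_pos: [0.446, -0.3165, -0.0241]
tcp_rot: [[-0.998, -0.06, 0.0], [-0.06, 0.998, -0.0], [-0.0, -0.0, -1.0]]
ft_force: [-0.3, 0.2, -3.7]
gripper_width: 0.047
grip_force: 74.7
```

>>> drive_tool --steps '[{"delta_pos":[0,0,0.001],"turn":0},{"delta_pos":[0,0,0.002],"turn":0},{"delta_pos":[0,0,0.002],"turn":0}]'

```text
time_s: 21.97
eef_pos: [0.446, -0.3165, -0.0242]
tcp_rot: [[-0.998, -0.06, 0.0], [-0.06, 0.998, -0.0], [-0.0, -0.0, -1.0]]
ft_force: [-3.9, 2.6, 8.1]
gripper_width: 0.0467
grip_force: 75.8
```

On the floor (+8 N). Releasing and rising straight up.

>>> drive_tool --steps '[{"delta_pos":[0,0,-0.001],"turn":0},{"delta_pos":[0,0,-0.001],"turn":0},{"delta_pos":[0,0,-0.001],"turn":0},{"delta_pos":[0,0,-0.001],"turn":0},{"delta_pos":[0,0,-0.001],"turn":0},{"delta_pos":[0,0,-0.015],"turn":0},{"delta_pos":[0,0,-0.04],"turn":0},{"delta_pos":[0,0,-0.08],"turn":0},{"delta_pos":[0,0,-0.12],"turn":0},{"delta_pos":[0,0,-0.16],"turn":0},{"delta_pos":[0,0,-0.18],"turn":0},{"delta_pos":[0,0,-0.18],"turn":0},{"delta_pos":[0,0,-0.18],"turn":0}]' --hand 0.064

```text
time_s: 23.05
eef_pos: [0.4468, -0.3171, 0.1555]
tcp_rot: [[-0.998, -0.06, 0.003], [-0.06, 0.998, -0.003], [-0.003, -0.003, -1.0]]
ft_force: [0.7, -0.1, -0.6]
gripper_width: 0.0642
grip_force: 0.0
```

```bash
python3 - <<'E'
from h import *
print(sensors.read_state()['eef_pos'])
p=viewer.camera_params('wrist');im=viewer.snapshot('wrist')[:,:,::-1].copy();cv2.imwrite('pics/w12.png',im)
top=viewer.snapshot('top')[:,:,::-1].copy();cv2.imwrite('pics/t12.png',top)
tt=np.radians(3.46);t=np.array([.4459,-.3153])
def f(q,I,n,**k):
    v=proj(n,c2w(q,**k),p if n=='wrist' else None).round().astype(int);return int(I[v[1],v[0]].mean()) if 0<=v[0]<640 and 0<=v[1]<480 else -1
k=dict(th=tt,t=t)
print('mod front',[(x,f([x,0,40],im,'wrist',**k)) for x in range(-88,-62,3)])
for x in (-70,-20): print(x,[(y,f([x,y,40],im,'wrist',**k)) for y in list(range(-36,-14,3))+list(range(15,37,3))])
# bar: top surface profile in top view along bar at each angle (midline and 20 mm past either edge)
for th in np.arange(.8,1.3,.05):
    P=lambda x,L:[x,-60+L*np.cos(th)-5*np.sin(th),56+L*np.sin(th)+5*np.cos(th)]
    print(round(th,2),[f(P(0,L),top,'top') for L in (130,145,155,163,170)],'rod',[f([x,-60+150*np.cos(th),56+150*np.sin(th)],top,'top') for x in (25,45,65)])
E
```

```text
[ 0.4468 -0.3171  0.1555]
mod front [(-88, 159), (-85, 159), (-82, 158), (-79, 158), (-76, 99), (-73, 238), (-70, 238), (-67, 238), (-64, 238)]
-70 [(-36, 114), (-33, 113), (-30, 113), (-27, 114), (-24, 214), (-21, 240), (-18, 239), (-15, 239), (15, 240), (18, 241), (21, 241), (24, 180), (27, 113), (30, 114), (33, 113), (36, 113)]
-20 [(-36, 111), (-33, 111), (-30, 111), (-27, 111), (-24, 176), (-21, 154), (-18, 231), (-15, 207), (15, 119), (18, 237), (21, 168), (24, 174), (27, 111), (30, 111), (33, 111), (36, 111)]
0.8 [171, 182, 86, 87, 90] rod [146, 147, 150]
0.85 [185, 172, 106, 90, 88] rod [147, 151, 149]
0.9 [192, 168, 168, 174, 79] rod [149, 156, 145]
0.95 [95, 185, 164, 166, 169] rod [146, 150, 149]
1.0 [135, 160, 170, 170, 169] rod [150, 149, 154]
1.05 [102, 194, 185, 166, 164] rod [115, 109, 134]
1.1 [106, 103, 155, 196, 193] rod [95, 95, 96]
1.15 [101, 101, 101, 101, 106] rod [68, 35, 41]
1.2 [143, 156, 176, 154, 155] rod [151, 156, 149]
1.25 [171, 171, 173, 154, 150] rod [152, 149, 146]
```

The module is centred in the tray to within about 1 mm. The bar's rod sits at about 1.13 rad (65°), and the gripper is clear.

```bash
python3 -c "
from bench import arm
print(arm.sign_off())"
```

```text
the job is handed in; nothing more can be done
None
```

The job is handed in: the module is flat in the middle of the grey tray (within about 1 mm), the lock was turned to its stop, and the bar is up at about 65°. It took 23 s.

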